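Prick a sample board on the bench punch

TASK

Slide the plywood sample board along the bench, keeping it flat on the top, until the dark dot inside the ring on it sits right under the needle of the bench punch. Then, on the grey key box, push the long bar key fully down and let it come up, and after that push the round key fully down to drive the needle and let it up again; do not press the small square key between them. Leave the board where it was pricked, and do not knock over or shove aside the jars, the tall bottle or the tape roll.

Things in the scene. Friction and masses are not known exactly. Their poses are not given: they have to be found in the camera images.
- board: loose plywood board, 200 x 110 x 18 mm, 0.2 to 0.35 kg, lying flat on the bench. Origin: centre of its underside; x along its 200 mm length towards the marked end, y along its width, z up. Plain, with a white blank 50 x 30 mm label and a through hand slot near the other end. It may be pushed by its edges or dragged with the fingers in the slot
- mark (a point): the marked spot on the board's top face: a dark dot 10 mm across in a white ring with a dark outline 26 mm across; this point is the dot's centre, at (55, 18, 18) mm in the board's frame
- slot (a point): centre of the hand slot at the board's top face, at (-64, 0, 18) mm in the board's frame; the slot goes right through the 18 mm board and measures 44 mm along the board's x and 70 mm along its y; walls 14 mm thick at the end, 20 mm at the sides
- press: grey bench punch, fixed. Origin: on the bench top straight below the needle; x points from the needle to its column. Foot 120 x 170 x 28 mm and column 50 x 60 mm, 218 mm high, centred 185 mm along x; motor on top to 303 mm. The throat is free up to 125 mm behind the needle. A flat dark disc 64 mm across on the bench lies under the needle; the board slides freely over it
- cap (a point): centre of the round black cap (32 mm across, 216 mm high) on top of the punch's head, exactly above the needle. The head is an upright aluminium cylinder 42 mm across, 112 to 202 mm high; below it a nose 20 mm across down to 78 mm, then the 12 mm needle holder. A 32 mm wide arm, 137 to 193 mm high, joins head and column
- needle_tip (a point): point of the needle, 37 mm above the bench when up (19 mm above the board's top face); moves straight down about 20 mm with the round key, and up again with it
- pod: grey key box, fixed to the bench, 90 x 180 x 36 mm (x, y, z), origin at the centre of its underside, three black keys in a row along its y standing 13 mm above it: long bar key at y = +56 mm, small square key at 0, round key at y = -56 mm
- bar_key_top (a point): centre of the top face of the bar key (50 mm along the box's x, 24 mm along its y), 49 mm above the bench when up
- round_key_top (a point): centre of the top face of the round key (34 mm across), 49 mm above the bench when up
- small_key_top (a point): centre of the top face of the small square key (18 x 18 mm), 49 mm above the bench when up; leave it alone
- bar_key (a joint): bar key travel in m: 0 up, 0.006 fully down; sprung, 2 N to start and 5 N fully down, comes up when let go
- round_key (a joint): round key travel in m: 0 up, 0.006 fully down; sprung, about 1 N to start and 4 N fully down, comes up when let go
- small_key (a joint): small square key travel in m: 0 up, 0.006 fully down; sprung likewise
- bottle1: closed dye jar, bystander, upright, about 66 mm across and 110 mm tall; origin at the centre of its underside
- bottle2: closed dye jar, bystander, upright, about 66 mm across and 110 mm tall; origin at the centre of its underside
- bottle3: closed dye jar, bystander, upright, about 70 mm across and 120 mm tall; origin at the centre of its underside
- bottle4: closed dye jar, bystander, upright, about 70 mm across and 120 mm tall; origin at the centre of its underside
- tall_bottle: tall amber bottle with a black cap, bystander, 68 mm across and 190 mm tall, upright; origin at the centre of its underside
- tape_roll: roll of masking tape lying flat, bystander, 110 mm across, 36 mm high, hole 76 mm; origin at the centre of its underside
Not all that is in view belongs to the job. Of the things that look like the pod, take the one that is farthest from the robot's base at the start.

How it is judged (in metres and radians):
On the way, in this order (a step that is already met when the one before it is completed fails the run):
1. the board lies still and flat with the dot under the needle (6 mm), no key pressed (horizontal distance between mark and needle_tip below 0.006 m and linear speed of board below 0.01 m/s and height (world z) of board below 0.004 m and angle between board's own z axis and vertical below 0.06 rad and value of joint each of bar_key, round_key, small_key below 0.0015 m), for 0.2 s.
2. the bar key is pushed down (5 mm or more of its 6 mm), the dot still under the needle (value of joint bar_key above 0.005 m and value of joint round_key below 0.0015 m and horizontal distance between mark and needle_tip below 0.006 m), for 0.05 s.
3. the bar key is up again and the round key is pushed down (5 mm or more), the dot still under the needle (value of joint round_key above 0.005 m and value of joint bar_key below 0.0015 m and horizontal distance between mark and needle_tip below 0.006 m), for 0.05 s.
At the end, for the whole second after the job is handed in: the board lies flat and still on the bench with the centre of its dot within 6 mm, seen from above, of the needle's axis, and all three keys are up (within 1.5 mm) (all of step 1); the robot touches nothing.
It fails at once if the round key is pressed while the dot is more than 8 mm off the needle's axis (value of joint round_key above 0.003 m and horizontal distance between mark and needle_tip above 0.008 m).
It fails at once if the small square key is pressed (3 mm) (value of joint small_key above 0.003 m).
It fails at once if bar key and round key are pressed together (value of joint each of bar_key, round_key above 0.003 m).
It fails at once if the board is lifted off the bench (15 mm) instead of slid (height (world z) of board above 0.015 m).
It fails at once if a jar, the tall bottle or the tape roll is tipped (0.5 rad) or shoved by more than 40 mm (distance of any of bottle1, bottle2, bottle3, bottle4, tall_bottle, tape_roll from where it was at the start of the episode above 0.04 m or angle between any of bottle1, bottle2, bottle3, bottle4, tall_bottle, tape_roll's own z axis and vertical above 0.5 rad).
It also fails if it takes over 69 s, if anything falls off the work surface, if the arm or the gripper's body presses on something with over 40 N, if the wrist force passes 120 N, or if a joint passes its speed limit or range.

ROBOT

A 6-joint arm with a two-finger parallel gripper is mounted at the origin on the work surface. World frame = base frame: x ahead of the robot, y to its left, z up, the work surface at z = 0. Lengths are in m, angles in degrees, forces in N, time in s.
With the tool pointing down it reaches from about 0.4 to 0.825 m from the base axis. Payload 7 kg.
Tool frame: the origin (TCP) lies midway between the tips of the shut fingers; the grasp point (between the pads) lies ctrl.grasp_offset behind it (ctrl.grasp_offset is the distance from the TCP to the grasp point, in m); z points along the fingers, y is the line along which they close (so a half turn about z gives the same grasp; the last joint's range is limited). The gripper opens to 88 mm and grips with 3 to 60 N. Pads are 19 mm wide; open, the fingers measure 130 mm over their backs; the gripper's body (78 mm by 193 mm) begins 47 mm behind the grasp point.
Start: joints at [83.715, 20.546, 0.682, 0, -70.136, -16.507], TCP at [0.261, 0.622, 0.227] pointing down, gripper open.
Joint ranges: [-176.03, 176.03], [-82.01, 121.73], [-58.28, 71.71], [-173.87, 95.51], [-174.79, -0.11], [-173.66, 173.66]. Speed limits (degrees/s): [136.94, 136.94, 172.46, 180, 180, 180].

INTERFACE

Orientations are given as [roll, pitch, yaw] about the fixed x, y, z axes, in that order (R = Rz(yaw) Ry(pitch) Rx(roll)).
In Python, from plant import ctrl gives the robot as it stands. The module is installed in compiled form; this text tells all that it offers.
- The arm moves only by the tool send_rows, never from a script. Its argument "increments" is a list that holds one entry, the list of rows, each a list of 4 numbers: the shift along the world's x, y, z normalised to -1 to 1, where 1 is 0.2 m, then the turn about the world's z normalised to -1 to 1, where 1 is 1.5 rad. In form: [[[x, y, z, roll], ...]]. A call has 1 to 12 rows; each row is the pose to reach, as a shift and turn from the pose commanded when the call began; what a row does not reach only later rows make up. A row lasts 1/8 s, in which the tool goes at most 62.5 mm and 10.7 degrees, less where a joint would pass 70% of its speed; a pose out of reach is approached as far as the arm can. A call with a number of a shift or a turn outside -1 to 1 is refused whole. A call with a gripper value outside its range is refused whole. "jaw" is the opening, from 0 (shut) to 1 (fully open), set as the call begins (left out, the last holds). The fingers move at their own pace and stop on an object; the grip force is fixed at half the most. Time passes only in rows, so rows that repeat a pose let the fingers close. It gives the time, the measured TCP pose, the force, the opening and the grip force at its end, in the units of the state.
- ctrl.get_obs(): the state, without advancing time (a new reading comes with each control period).
- ctrl.snapshot(name): name is "side" or "top" or "wrist"; returns the picture (400x640x3 uint8, red, green, blue); there is no depth.
- ctrl.calibration(name): a dict with "mtx" (3x3 intrinsics, pixels), "eye" and "attitude" of the camera in the world. Camera axes: x right, y up, looking along -z (the intrinsics and any distortion apply to the point x, -y, -z); pixel columns grow to the right and rows downward; lengths in m; the calibration is good to about 2 mm. A picture is of the moment at which its call begins: read the wrist's pose just before it. calibration takes no time and is no camera call; for the wrist camera it gives the pose at the moment of the call.
- ctrl.close_job(): hands the job in; it is judged then, once.
Trained networks look in the newest picture that a camera, given by its name, has taken for a name from the list of things; names that differ only in an ending like _2 or _b are one class to them, and where a whole thing is asked for, a point or a joint stands for the part that bears it (a point fixed in the world has none). Each returns a list of dicts, best first, with "conf" (0 to 1); they miss things now and then, are a little off and sometimes report something else, mostly with a low value. They report only what shows in the picture. A call takes as long as a camera call. They do not tell look-alikes from the thing itself.
- ctrl.trace(thing, camera): "mask" (400x640 bool, what is visible of it) and "bbox" ([left, top, right, bottom] in pixels, round what is visible of it).
- ctrl.spot_point(thing, camera): "pixel" ([row, column] in pixels: a listed point, or the origin of a listed thing).
The state is a dict: "clock": time; "joint_pos": joint angles; "qvel": joint speeds; "tau": joint torques, N m; "tool_pos": TCP position; "orientation": TCP orientation; "force": force on the tool from outside, world axes, zero at the start; "moment": the same for the moment, N m; "opening": finger opening in m; "gripper_force": force on a finger pad.
Only numpy, scipy, OpenCV 4.12 (cv2) and the standard library are available. Lean on these libraries where they do the work, as an engineer would, in place of code of your own. Each camera call takes 0.05 s, during which the arm holds its last target. There are 200 camera calls.

## Working session

There is one attempt and no reset: what is moved stays moved. The work goes in short steps, Python scripts to look and compute and a tool call to move; the robot and the scene stay as the last step left them, time stands still between calls to the robot, and variables do not carry over. Pictures are saved under pics/ and viewed, at most 10 in all, crops included, and the job is handed in when it is done.

Besides the shell and the picture viewer there is one more tool, called after "Call:" as name([rows], argument=value, ...), one row to a line, values as JSON. send_rows: Moves the arm, as the interface text tells. Its arguments: {"type":"object","properties":{"increments":{"type":"array"},"jaw":{"type":"number"}},"required":["increments"]}

```bash
mkdir -p pics
cat > h.py <<'E'
import numpy as np, cv2
from plant import ctrl
def snap(n,f=None):
    p=ctrl.snapshot(n)
    if f: cv2.imwrite('pics/'+f,cv2.cvtColor(p,cv2.COLOR_RGB2BGR))
    return p
def cam(n):
    c=ctrl.calibration(n); return c
def R_(a):
    a=np.array(a,float)
    if a.shape==(3,3): return a
    from scipy.spatial.transform import Rotation as R
    return R.from_euler('xyz',a,degrees=True).as_matrix()
def ray(c,rc):
    K=np.array(c['mtx']); r,cl=rc
    d=np.linalg.inv(K)@[cl,r,1]
    return np.array(c['eye']), R_(c['attitude'])@[d[0],-d[1],-d[2]]
def onz(c,rc,z):
    e,d=ray(c,rc); return e+d*(z-e[2])/d[2]
def proj(c,P):
    q=R_(c['attitude']).T@(np.array(P,float)-np.array(c['eye'])); q=np.array(c['mtx'])@[q[0],-q[1],-q[2]]
    return q[1]/q[2],q[0]/q[2]
def tri(c1,p1,c2,p2):
    e1,d1=ray(c1,p1);e2,d2=ray(c2,p2)
    s=np.linalg.lstsq(np.c_[d1,-d2],e2-e1,rcond=None)[0]
    a,b=e1+d1*s[0],e2+d2*s[1]; return (a+b)/2,np.linalg.norm(a-b)
E
python3 - <<'E'
from h import *
print(ctrl.get_obs())
for n in ['side','top','wrist']:
    snap(n,n+'0.png'); print(n,ctrl.calibration(n))
names=['mark','slot','cap','needle_tip','bar_key_top','round_key_top','small_key_top','board','pod','press']
for t in names:
    for n in ['side','top']:
        print(t,n,[(np.round(d['pixel'],1).tolist(),round(d['conf'],2)) for d in ctrl.spot_point(t,n)[:4]])
E
```

```text
{'clock': 0.0, 'joint_pos': array([ 8.37156826e+01,  2.05918489e+01,  6.31989852e-01, -2.04713046e-02,
       -7.01350906e+01, -1.65075295e+01]), 'qvel': array([ 0.00395289, -0.03898533, -0.03730458, -0.00806412, -0.03689808,
        0.0975169 ]), 'tau': array([ 8.32399819e-04, -5.82725751e+01,  2.93051648e+01,  6.99758291e+00,
        6.78404438e-03, -1.48048230e-04]), 'tool_pos': array([0.26130937, 0.62182349, 0.22560336]), 'orientation': array([ 1.79903496e+02, -8.53089123e-03, -2.27988119e+01]), 'force': array([-0.02421499, -0.39906842,  1.14594481]), 'moment': array([-0.01035681,  0.06011546, -0.04292995]), 'gripper_force': 0.0, 'opening': 0.08768806553411657}
side {'mtx': array([[398.64238468,   0.        , 316.55739649],
       [  0.        , 398.64238468, 196.05170827],
       [  0.        ,   0.        ,   1.        ]]), 'eye': array([ 0.06378006, -1.03736051,  0.88967493]), 'attitude': array([ 55.76903292,  -0.52345823, -22.72790947])}
top {'mtx': array([[405.98725489,   0.        , 321.46431519],
       [  0.        , 405.98725489, 198.36647309],
       [  0.        ,   0.
[... 967 characters left out ...]
de [([267.3, 414.2], 0.69), ([173.2, 235.5], 0.58), ([200.8, 262.2], 0.49), ([183.3, 312.1], 0.38)]
round_key_top top [([251.0, 282.3], 0.62), ([261.1, 210.6], 0.61), ([188.2, 267.7], 0.43)]
small_key_top side [([176.2, 303.5], 0.5), ([191.7, 252.2], 0.47), ([170.2, 223.7], 0.35)]
small_key_top top [([251.6, 263.7], 0.44)]
board side [([273.8, 345.8], 0.89)]
board top [([214.3, 381.5], 0.88)]
pod side [([190.1, 303.3], 0.91), ([204.9, 255.4], 0.9), ([178.2, 224.1], 0.64), ([178.7, 303.2], 0.57)]
pod top [([256.1, 266.0], 0.94), ([195.9, 256.4], 0.93), ([266.4, 200.6], 0.84)]
press side [([225.1, 337.9], 0.77)]
press top [([189.9, 325.3], 0.89), ([160.0, 405.5], 0.41), ([192.1, 194.7], 0.32)]
```

View pics/top0.png

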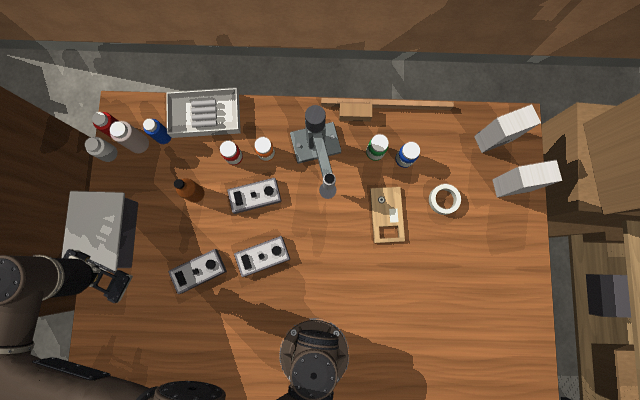

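View pics/side0.png

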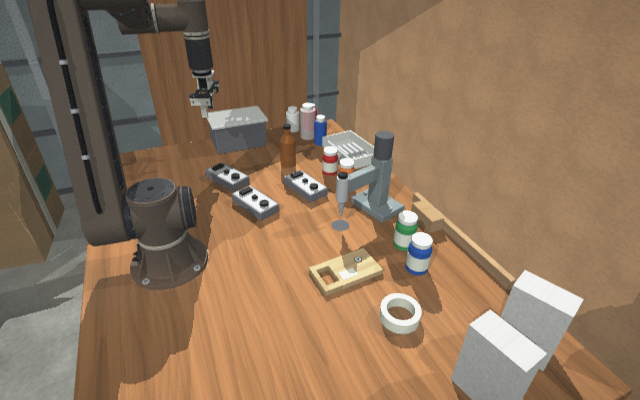

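Run:
```python
from h import *
t=cam('top');s=cam('side')
def T(n,a,b):
    P,e=tri(t,a,s,b); print(n,np.round(P,4),round(e,4))
T('mark',(199.2,380.5),(260.5,361.9))
T('slot',(231.6,386.8),(274.3,325.7))
T('cap',(175.1,329.5),(173.8,344.1))
for n,p,z in [('mark',(199.2,380.5),.018),('slot',(231.6,386.8),.018),('cap',(175.1,329.5),.216),('pressO',(189.9,325.3),0),('pA',(256.1,266),0),('pB',(195.9,256.4),0),('pC',(266.4,200.6),0),('bar',(263.2,245.8),.049),('bar',(277.2,181.2),.049),('bar',(196.9,238.1),.049),('rd',(251,282.3),.049),('rd',(261.1,210.6),.049),('rd',(188.2,267.7),.049)]:
    print(n,np.round(onz(t,p,z),4))
for n,p,z in [('mark',(260.5,361.9),.018),('slot',(274.3,325.7),.018),('ndl',(216.5,339.5),.037),('pA',(190.1,303.3),0),('pB',(204.9,255.4),0),('pC',(178.2,224.1),0)]:
    print('side',n,np.round(onz(s,p,z),4))
for n in ['bottle1','bottle3','tall_bottle','tape_roll']:
    print(n,[(np.round(onz(t,d['pixel'],0)[:2],3).tolist(),round(d['conf'],2)) for d in ctrl.spot_point(n,'top')])
```

```text
mark [ 0.5586 -0.2325  0.006 ] 0.0142
slot [ 0.4319 -0.2518  0.013 ] 0.0005
cap [ 0.5905 -0.0337  0.2113] 0.0019
mark [ 0.5499 -0.2279  0.018 ]
slot [ 0.4317 -0.2511  0.018 ]
cap [ 0.5904 -0.0339  0.216 ]
pressO [ 0.5822 -0.0251  0.    ]
pA [0.3328 0.1833 0.    ]
pB [0.5524 0.2295 0.    ]
pC [0.2899 0.4162 0.    ]
bar [0.3055 0.2463 0.049 ]
bar [0.2519 0.4666 0.049 ]
bar [0.5388 0.287  0.049 ]
rd [0.351 0.121 0.049]
rd [0.3095 0.3691 0.049 ]
rd [0.5734 0.1828 0.049 ]
side mark [ 0.5592 -0.2445  0.018 ]
side slot [ 0.4295 -0.2562  0.018 ]
side ndl [ 0.5808 -0.0334  0.037 ]
side pA [0.5432 0.2253 0.    ]
side pB [0.3358 0.1977 0.    ]
side pC [0.2656 0.4357 0.    ]
bottle1 [([0.7, 0.322], 0.94), ([0.728, -0.205], 0.94), ([0.72, 0.191], 0.81), ([0.711, -0.319], 0.62)]
bottle3 [([0.7, 0.322], 0.94), ([0.728, -0.205], 0.94), ([0.72, 0.191], 0.81), ([0.711, -0.319], 0.62)]
tall_bottle [([0.566, 0.466], 0.6), ([0.553, 0.234], 0.36)]
tape_roll [([0.55, -0.459], 0.85), ([0.56, 0.248], 0.73)]
```

The top view shows the board at (387,215) with its slot toward the robot, the needle head at (329,180), and three pods. The farthest pod is the one at (255,195), with its bar key on the left. The side view agrees. I'll grip the board's end wall, with one finger in the slot, and move over it now.

Call:
send_rows([
  [[0.3,-0.3,0.2,-0.1],[0.6,-0.6,0.37,-0.2],[1,-1,0.37,-0.35],[1,-1,0.37,-0.45],[1,-1,0.37,-0.55],[1,-1,0.37,-0.65],[1,-1,0.37,-0.745]],
])

```text
clock: 2.22
tool_pos: [0.4621, 0.4215, 0.3008]
orientation: [-180.0, 0.0, -87.2]
force: [-0.0, -0.0, -0.1]
opening: 0.0875
gripper_force: 0.0
```

Call:
send_rows([
  [[0,-0.3,0,0],[0,-0.6,0,0],[0,-1,0,0],[0,-1,0,0]],
])

```text
clock: 2.72
tool_pos: [0.4612, 0.2194, 0.3014]
orientation: [-179.9, 0.1, -86.9]
force: [-0.0, 0.2, -0.8]
opening: 0.0874
gripper_force: 0.0
```

Call:
send_rows([
  [[0,-0.3,0,0],[0,-0.6,0,0],[0,-1,0,0],[0,-1,0,0],[0,-1,0,0]],
])

```text
clock: 3.35
tool_pos: [0.4617, 0.0217, 0.3007]
orientation: [-180.0, 0.0, -86.9]
force: [-0.5, -0.8, -0.0]
opening: 0.0873
gripper_force: 0.0
```

Run:
```python
from h import *
o=ctrl.get_obs();print(o['clock'],o['tool_pos'],o['orientation'],o['force'])
snap('wrist','w1.png');c=cam('wrist');print(c['eye'],c['attitude'])
for t in ['cap','needle_tip','mark','slot','bar_key_top','round_key_top','small_key_top']:
    print(t,[(np.round(d['pixel'],1).tolist(),round(d['conf'],2)) for d in ctrl.spot_point(t,'wrist')[:3]])
```

```text
3.35 [0.46174008 0.02168042 0.30072001] [-1.79974533e+02  1.47086517e-02 -8.69386585e+01] [-0.48260973 -0.76295038 -0.03356068]
[ 0.46493407 -0.04588932  0.45815748] [-1.48383027e+01  8.40301949e-02 -1.76886758e+02]
cap [([130.1, 180.8], 0.58)]
needle_tip []
mark []
slot []
bar_key_top [([282.4, 265.2], 0.45)]
round_key_top [([256.9, 389.8], 0.51)]
small_key_top [([282.3, 399.0], 0.58), ([297.9, 258.8], 0.44)]
```

View pics/w1.png

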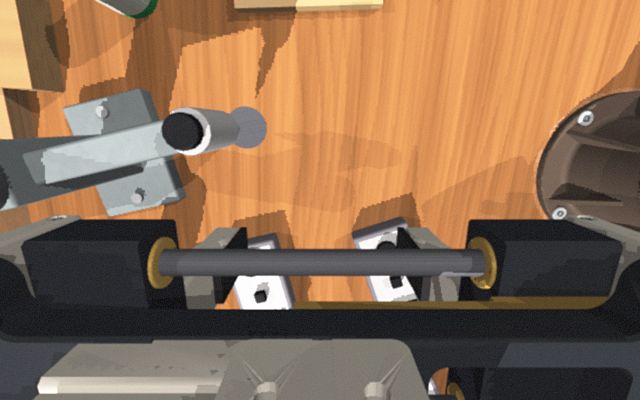

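The wrist view shows the punch cap at column 182, row 130, and the dark disc at about (247,128). The board comes into view only further on, at the top edge.

Call:
send_rows([
  [[0,-0.3,0,0],[0,-0.6,0,0],[0,-0.6,0,0],[0,-0.6,0,0]],
])

```text
clock: 4.25
tool_pos: [0.4615, -0.0977, 0.3004]
orientation: [180.0, 0.0, -86.9]
force: [-0.2, -0.2, 0.1]
opening: 0.0879
gripper_force: 0.0
```

Run:
```python
from h import *
o=ctrl.get_obs();print(o['clock'],o['tool_pos'],o['orientation'])
c=cam('wrist');snap('wrist','w2.png');print(c['eye'].tolist(),c['attitude'].tolist())
for t,z in [('cap',.216),('mark',.018),('slot',.018),('board',0)]:
    print(t,[(np.round(d['pixel'],1).tolist(),round(d['conf'],2),np.round(onz(c,d['pixel'],z),4)) for d in ctrl.spot_point(t,'wrist')[:3]])
r=ctrl.trace('board','wrist')
for m in r[:2]:
    mm=m['mask'].astype(np.uint8); print(m['conf'],m['bbox'],[(np.round(p[::-1],1),np.round(onz(c,p[::-1],.018),3)[:2]) for p in cv2.boxPoints(cv2.minAreaRect(cv2.findNonZero(mm)))])
```

```text
4.25 [ 0.46150864 -0.09769041  0.30044702] [ 1.79990143e+02  7.75142422e-03 -8.68737156e+01]
[0.46471595380942715, -0.16605119959484235, 0.45799747957622733] [-14.8296344352758, 0.058078029393151535, -176.88267421921472]
cap [([208.2, 242.9], 0.17, array([ 0.5301, -0.0894,  0.216 ]))]
mark [([69.5, 265.4], 0.66, array([ 0.5485, -0.2339,  0.018 ]))]
slot [([58.2, 347.7], 0.84, array([ 0.4333, -0.2548,  0.018 ]))]
board [([63.4, 305.0], 0.79, array([ 0.494 , -0.2481,  0.    ]))]
0.61 [227.6, 14.3, 376.7, 103.6] [(array([ 15.3, 227.9], dtype=float32), array([ 0.6  , -0.299])), (array([ 11.1, 375. ], dtype=float32), array([ 0.401, -0.315])), (array([ 98.6, 377.5], dtype=float32), array([ 0.386, -0.204])), (array([102.8, 230.4], dtype=float32), array([ 0.599, -0.186]))]
0.43 [225.1, 294.3, 279.5, 307.6] [(array([296.5, 225.6], dtype=float32), array([0.616, 0.136])), (array([294.7, 277.6], dtype=float32), array([0.526, 0.127])), (array([308. , 278.1], dtype=float32), array([0.524, 0.154])), (array([309.8, 226.1], dtype=float32), array([0.616, 0.163]))]
```

View pics/w2.png

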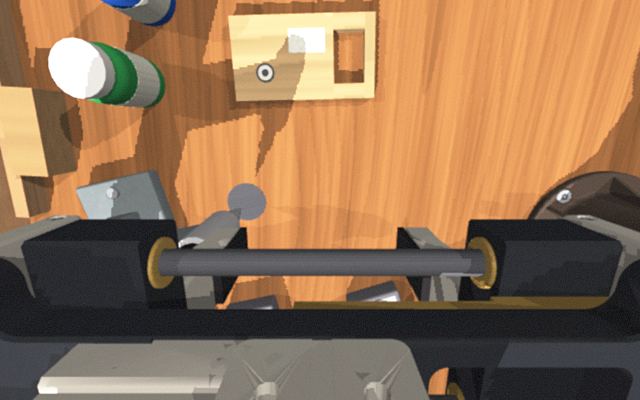

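The dot (row 72, column 265), the slot (row 56, column 350) and nearly the whole needle disc (row 201, column 247) all show in one view. I'll refine all three from this picture.

Run:
```python
from h import *
im=cv2.imread('pics/w2.png'); hsv=cv2.cvtColor(im,cv2.COLOR_BGR2HSV)
c=dict(mtx=ctrl.calibration('wrist')['mtx'],eye=[0.464716,-0.166051,0.457997],attitude=[-14.82963,0.058078,-176.882674])
# disc: low saturation
m=np.zeros((400,640),np.uint8); m[178:222,222:272]=((hsv[...,1]<90)&(hsv[...,2]<190))[178:222,222:272]
n,l,st,ce=cv2.connectedComponentsWithStats(m); i=1+np.argmax(st[1:,4]); print('disc',st[i],ce[i])
pts=cv2.findNonZero((l==i).astype(np.uint8))[:,0]
W=np.array([onz(c,(v,u),0.001)[:2] for u,v in pts]); 
ct=cv2.findContours((l==i).astype(np.uint8),0,1)[0][0][:,0]
C=np.array([onz(c,(v,u),0.001)[:2] for u,v in ct])
print('world ext',W.min(0),W.max(0),'minCircle',cv2.minEnclosingCircle(C.astype(np.float32)*1000))
# dot
g=cv2.cvtColor(im,cv2.COLOR_BGR2GRAY); print(g[60:86,252:280:1][::2,::2])
# ring bounding by low saturation
m=np.zeros((400,640),np.uint8); m[58:88,250:282]=(hsv[...,1]<70)[58:88,250:282]
n,l,st,ce=cv2.connectedComponentsWithStats(m); i=1+np.argmax(st[1:,4]); print('ring',st[i],ce[i]); 
x,y,w,h=st[i][:4]; print(onz(c,(y+h/2-.5,x+w/2-.5),.018))
# board wood
wood=((hsv[...,0]>15)&(hsv[...,0]<35)).astype(np.uint8)
cv2.imwrite('pics/c.png',np.hstack([cv2.resize(im[0:115,215:390],None,fx=4,fy=4,interpolation=0)]))
```

```text
disc [ 222  183   44   39 1262] [244.22187005 203.15768621]
world ext [ 0.55147027 -0.06447244] [0.62352414 0.00308045] minCircle ((591.0133666992188, -25.107101440429688), 43.02896499633789)
[[239 238 240 239 240 236 235 239 235 178 172 176 175 179]
 [237 234 234 236 237 189 160 158 168 176 172 172 177 175]
 [235 191 167 164 114 104 112 117  94 154 173 170 172 165]
 [169 174 171 106 150 223 234 229 197  93 149 165 155 156]
 [175 170 150 117 236 232 232 226 237 201  96 152 155 157]
 [173 165 119 185 238 165  82  96 211 234 125 145 158 163]
 [162 159 103 192 229 120  85  80 162 237 156 124 162 158]
 [157 163 127 170 236 155  82  74 195 238 147 135 166 163]
 [166 162 153 115 234 230 171 183 235 227 106 149 165 167]
 [163 162 164 113 155 231 234 235 232 157  97 162 166 166]
 [163 163 165 160 120 108 143 149 100  86 159 170 165 165]
 [167 168 170 173 169 160 122 128 141 165 172 173 168 171]
 [169 169 170 170 170 170 173 172 172 172 167 171 171 168]]
ring [256  63  18  19 269] [264.75464684  72.26022305]
[ 0.54976357 -0.23055023  0.018     ]
```

View pics/c.png

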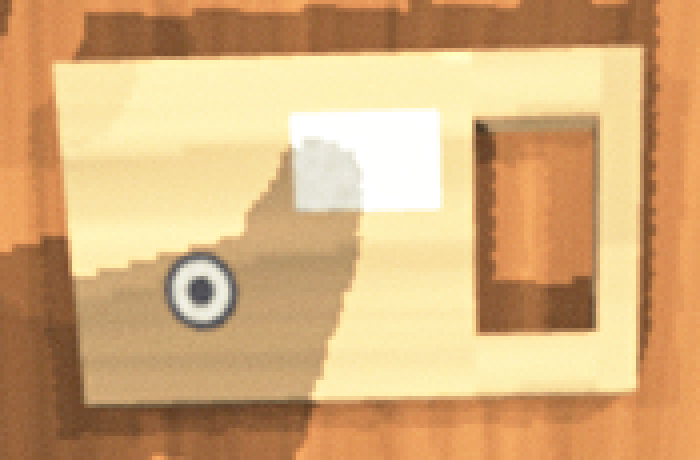

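The crop shows the dot at crop column 201, row 292, the top-face corners at (53,63), (643,46), (637,390) and (84,405), and the slot rim spanning columns 475–599 and rows 115–333.

Run:
```python
from h import *
from scipy.optimize import least_squares
im=cv2.imread('pics/w2.png'); hsv=cv2.cvtColor(im,cv2.COLOR_BGR2HSV)
c=dict(mtx=ctrl.calibration('wrist')['mtx'],eye=[0.464716,-0.166051,0.457997],attitude=[-14.82963,0.058078,-176.882674])
m=np.zeros((400,640),np.uint8); m[178:222,222:272]=((hsv[...,1]<90)&(hsv[...,2]<190))[178:222,222:272]
ct=max(cv2.findContours(m,0,1)[0],key=len)[:,0]
C=np.array([onz(c,(v,u),0.001)[:2] for u,v in ct if v<212 and (v<198 or u>250) and u>225])*1000
f=least_squares(lambda p:np.hypot(*(C-p[:2]).T)-p[2],[585,-35,32],loss='soft_l1');print('disc',f.x,len(C),np.abs(f.fun).mean())
P=lambda u,v,z=.018:onz(c,(v/4-.4,u/4+215-.4),z)[:2]
k=[P(*a) for a in [(53,63),(643,46),(637,390),(84,405)]];k=np.array(k);print(np.round(k,4))
ang=lambda d:np.degrees(np.arctan2(d[1],d[0]))
print('len',np.linalg.norm(k[0]-k[1]),np.linalg.norm(k[3]-k[2]),np.linalg.norm(k[1]-k[2]),ang(k[0]-k[1]),ang(k[3]-k[2]),ang(k[2]-k[1])-90)
mk=P(202,292);sl=(P(475,115)+P(599,115)+P(475,333)+P(599,333))/4
print('mark',mk,'slot',sl,'yaw',ang(mk-sl)-np.degrees(np.arctan2(18,119)))
th=np.radians(ang(mk-sl))-np.arctan2(18,119)
R=np.array([[np.cos(th),-np.sin(th)],[np.sin(th),np.cos(th)]])
print('wall centre', mk+R@[-93-55,-18], sl+R@[-29,0])
```

```text
disc [582.21910015 -32.98012271  30.89301499] 58 0.3501909982304723
[[ 0.5996 -0.2991]
 [ 0.4006 -0.315 ]
 [ 0.3915 -0.2054]
 [ 0.5916 -0.1894]]
len 0.19969995459572604 0.20070608853055602 0.10990644281366514 4.55632521259914 4.584780307263693 4.727115843876533
mark [ 0.54891026 -0.22980641] slot [ 0.43190828 -0.25746831] yaw 4.700378739912333
wall centre [-145.47833109  -30.29714393] [-28.47056023  -2.63387611]
```

Call:
send_rows([
  [[-0.15,-0.3,0,0.018],[-0.29,-0.6,0,0.018],[-0.29,-0.81,-0.3,0.018],[-0.29,-0.81,-0.6,0.018],[-0.29,-0.81,-0.9,0.018],[-0.29,-0.81,-1,0.018],[-0.29,-0.81,-1,0.018]],
], jaw=0.45)

```text
clock: 5.42
tool_pos: [0.4022, -0.2591, 0.0988]
orientation: [179.7, 0.1, -85.2]
force: [-0.4, 0.7, 1.0]
opening: 0.0394
gripper_force: 0.0
```

Run:
```python
from h import *
o=ctrl.get_obs();print(o['clock'],o['tool_pos'],o['orientation'],o['opening'],ctrl.grasp_offset)
snap('side','s2.png');p=snap('wrist','w3.png')
a=cv2.imread('pics/s2.png')[190:320,270:430];a=cv2.resize(a,None,fx=3,fy=3)
b=cv2.imread('pics/w3.png');b=cv2.resize(b[:,160:480],(312,390));cv2.imwrite('pics/v.png',np.hstack([a,b]))
c=cam('wrist')
t=cam('top')
c1=dict(mtx=c['mtx'],eye=[0.46493407,-0.04588932,0.45815748],attitude=[-14.8383,.084,-176.886758])
print(onz(c1,(130.1,180.8),.216),onz(t,(178.5,329),.216))
```

```text
5.425 [ 0.40223078 -0.25908481  0.09880753] [ 1.79737667e+02  7.24138146e-02 -8.52378880e+01] 0.03936567589941969 0.0188
[ 0.58028224 -0.03341401  0.216     ] [ 0.57923736 -0.03255647  0.216     ]
```

View pics/v.png

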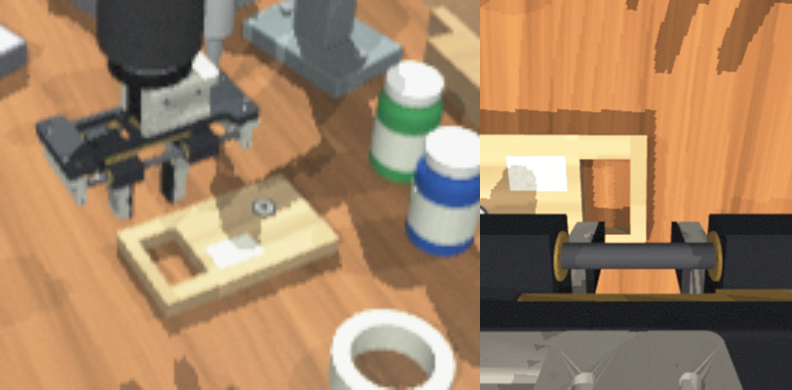

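The fingers straddle the end wall (columns 630–646, fingers at 585 and 690). I'll descend and close.

Call:
send_rows([
  [[0,0,-0.2,0],[0,0,-0.35,0],[0,0,-0.455,0],[0,0,-0.455,0],[0,0,-0.455,0]],
])

```text
clock: 6.15
tool_pos: [0.405, -0.26, 0.0113]
orientation: [-179.8, -0.1, -85.2]
force: [-0.1, -0.0, 0.7]
opening: 0.0393
gripper_force: 0.0
```

Call:
send_rows([
  [[0,0,0,0],[0,0,0,0],[0,0,0,0],[0,0,0,0],[0,0,0,0],[0,0,0,0]],
], jaw=0)

```text
clock: 6.9
tool_pos: [0.4036, -0.2598, 0.0099]
orientation: [-180.0, -0.0, -85.3]
force: [-1.1, 0.8, 5.9]
opening: 0.0136
gripper_force: 30.0
```

Call:
send_rows([
  [[0.02,0.1,0,0],[0.04,0.25,0,0],[0.07,0.4,0,0],[0.09,0.55,0,0],[0.11,0.7,0,0],[0.14,0.85,0,0],[0.155,0.95,0,0],[0.16,0.985,0,0],[0.16,0.985,0,0],[0.16,0.985,0,0]],
])

```text
clock: 8.15
tool_pos: [0.4361, -0.0624, 0.0099]
orientation: [-179.9, 0.0, -85.2]
force: [-0.7, 3.4, 5.9]
opening: 0.0136
gripper_force: 30.0
```

Run:
```python
from h import *
o=ctrl.get_obs();print(o['clock'],o['tool_pos'],o['orientation'],o['opening'],o['force'])
snap('side','s3.png');snap('top','t3.png');snap('wrist','w4.png')
for n,z in [('side',.018),('top',.018),('wrist',.018)]:
    c=cam(n)
    print(n,[(np.round(d['pixel'],1).tolist(),round(d['conf'],2),np.round(onz(c,d['pixel'],z),4)) for d in ctrl.spot_point('mark',n)[:3]], [(np.round(d['pixel'],1),np.round(onz(c,d['pixel'],.037),4)) for d in ctrl.spot_point('needle_tip',n)[:2]])
a=cv2.resize(cv2.imread('pics/s3.png')[165:285,280:400],None,fx=3.25,fy=3.25)
c=cam('side');print('side proj of tip@',proj(c,(.5815,-.033,.037)),proj(c,(.5815,-.033,.018)))
a=cv2.resize(cv2.imread('pics/s3.png')[190:250,300:380],(800,600))[:,100:500]
b=cv2.resize(cv2.imread('pics/w4.png'),(400,250));b=np.vstack([b,np.zeros((350,400,3),np.uint8)])
t=cv2.resize(cv2.imread('pics/t3.png')[160:240,280:370],(394,350));b[250:,:394]=t
cv2.imwrite('pics/v2.png',np.hstack([a,b]))
```

```text
8.15 [ 0.43609696 -0.06241602  0.0099045 ] [-1.79929773e+02  2.56111276e-02 -8.52464830e+01] 0.013647240047381916 [-0.71588821  3.36382714  5.94250756]
side [([219.5, 340.7], 0.57, array([ 0.5886, -0.0287,  0.018 ]))] [(array([233. , 310.3]), array([ 0.4508, -0.0793,  0.037 ])), (array([216.2, 340.5]), array([ 0.5848, -0.0332,  0.037 ]))]
top [([188.6, 328.6], 0.7, array([ 0.584 , -0.0368,  0.018 ]))] []
wrist [] []
side proj of tip@ (np.float64(216.38426751642254), np.float64(339.62937956041117)) (np.float64(220.63486516012884), np.float64(339.40731989976905))
```

View pics/v2.png

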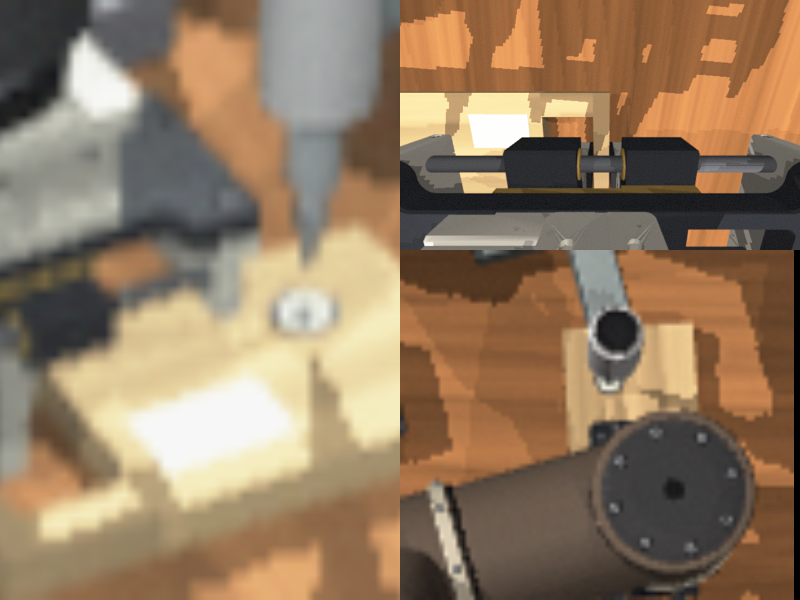

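The side zoom shows the needle tip at column 340.8, row 216.3 and the dot just below it at (340.4, 221.3). To check depth, I'll compare the ring centroid now with the disc centroid from the first side picture (same camera, so its bias cancels).

Run:
```python
from h import *
from scipy.optimize import least_squares
s=cam('side')
im=cv2.imread('pics/side0.png'); h=cv2.cvtColor(im,cv2.COLOR_BGR2HSV)
m=np.zeros((400,640),np.uint8); m[217:236,325:356]=(h[...,1]<100)[217:236,325:356]
n,l,st,ce=cv2.connectedComponentsWithStats(m);i=1+np.argmax(st[1:,4]);print('disc',st[i],ce[i],onz(s,ce[i][::-1],.001))
for r in l[217:236,325:356]: print(''.join('#' if v==i else '.' for v in r))
im=cv2.imread('pics/s3.png'); h=cv2.cvtColor(im,cv2.COLOR_BGR2HSV)
print(h[215:229,332:350,1]); print(cv2.cvtColor(im,cv2.COLOR_BGR2GRAY)[215:229,332:350])
for z in(.001,):print('exp disc bbox',[proj(s,(.5815+a,-.033+b,z)) for a,b in[(.032,0),(-.032,0),(0,.032),(0,-.032),(0,0)]])
```

```text
disc [331 219  18  12 169] [339.81656805 224.75147929] [ 0.58260189 -0.03573428  0.001     ]
...............................
...............................
..............####.............
..........###########..........
........##############.........
.......################........
.......#################.......
......##################.......
......##################.......
.......#################.......
.......#################.......
........###############........
.........#############.........
...........#########...........
...............................
...............................
...............................
...............................
...............................
[[ 17  19  39  49  92  92  86  76  27  57  80  79  81  79  78  81  85 111]
 [ 14  17  64  72  78  79  79  79  62  79  81  79  78  80  80  80  73  83]
 [ 18  18  74  77  82  79  82  81  78  79  80  79  81  78  80  79  81  75]
 [ 20  18  77  82  79  79  74  76  66  76  77  80  80  81  80  80  78  72]
 [ 19  17  76  76  78  74  29  16  22  20  44  76  82  80  79  80  77  62]
 [ 14  11  74  76  75  3
[... 1340 characters left out ...]
 200 215 220 224 216 217 216 218 225 232 231 228 225 224 221]
 [200 204 216 222 231 233 233 226 217 191 221 229 227 225 224 220 219 217]
 [210 222 232 233 233 233 231 231 221 144 223 222 222 220 219 217 215 216]
 [225 232 240 236 230 229 227 225 224 155 196 218 218 218 217 218 220 223]
 [240 245 247 245 238 224 223 221 220 151 145 193 216 219 221 226 228 232]]
exp disc bbox [(np.float64(222.3193913554567), np.float64(347.2076618542867)), (np.float64(226.4792221820466), np.float64(331.0985030723345)), (np.float64(219.33908580413453), np.float64(335.4477942784897)), (np.float64(229.6038973451932), np.float64(343.10528083797243)), (np.float64(224.38423586066622), np.float64(339.2114453298446))]
```

Against projections of the same assumed point, the ring is off by (+0.45, +0.65) px and the disc by (+0.37, +0.60) px. The dot is therefore within about 1 mm of the needle axis, so I'll release and lift.

Call:
send_rows([
  [[0,0,0,0],[0,0,0,0],[0,0,0,0],[0,0,0,0]],
], jaw=0.42)

```text
clock: 9.1
tool_pos: [0.4354, -0.0628, 0.0095]
orientation: [180.0, -0.0, -85.3]
force: [1.0, -0.9, -0.1]
opening: 0.0364
gripper_force: 0.0
```

Call:
send_rows([
  [[0,0,0.1,0],[0,0,0.3,0],[0,0,0.6,0],[0,0,0.9,0],[0,0,1,0],[0,0,1,0]],
])

```text
clock: 9.85
tool_pos: [0.4363, -0.0625, 0.2112]
orientation: [-179.8, 0.0, -85.3]
force: [0.2, -0.4, 0.2]
opening: 0.0367
gripper_force: 0.0
```

Call:
send_rows([
  [[0,0.3,0.2,0.1],[0,0.6,0.45,0.2],[0,0.9,0.45,0.3],[0,1,0.45,0.4],[0,1,0.45,0.5],[0,1,0.45,0.6],[0,1,0.45,0.7],[0,1,0.45,0.8],[0,1,0.45,0.9],[0,1,0.45,1],[0,1,0.45,1]],
], jaw=0)

```text
clock: 11.22
tool_pos: [0.4351, 0.1371, 0.2981]
orientation: [179.9, 0.1, 0.6]
force: [-0.4, -0.4, 0.4]
opening: 0.0007
gripper_force: 0.0
```

Run:
```python
from h import *
o=ctrl.get_obs();print(o['clock'],o['tool_pos'],o['orientation'],o['opening'],o['force'])
snap('side','s4.png');c=cam('wrist');snap('wrist','w5.png');print(c['eye'].tolist(),c['attitude'].tolist())
im=cv2.imread('pics/s4.png');print(cv2.cvtColor(im,cv2.COLOR_BGR2GRAY)[217:225,334:347])
for t in ['bar_key_top','small_key_top','round_key_top','pod']:
  for n in ['wrist','top']:
    k=cam(n)
    print(t,n,[(np.round(d['pixel'],1).tolist(),round(d['conf'],2),np.round(onz(k,d['pixel'],0 if t=='pod' else .049),4)[:2]) for d in ctrl.spot_point(t,n)[:3]])
```

```text
11.225 [0.43507128 0.1370528  0.29807012] [1.79920655e+02 1.19344728e-01 6.06948405e-01] 0.0006981341561432008 [-0.3663239  -0.36088637  0.38070759]
[0.5031668188581191, 0.13771915084847106, 0.4557779872623437] [-14.79240261785243, 0.0005818268355894314, -89.52687020192847]
[[224 223 221 220 220 220 214 222 221 215 209 207 217]
 [220 219 221 221 209 210 221 215 220 211 219 218 218]
 [221 224 222 210 202 222 233 239 221 208 218 218 219]
 [222 221 215 180 241 221 219 240 242 184 217 221 223]
 [220 219 213 158 245 216 177 234 244 178 221 225 224]
 [219 219 215 156 219 225 199 239 215 199 224 227 227]
 [216 214 215 202 187 198 207 204 210 226 227 228 227]
 [214 214 217 220 225 226 227 226 227 227 225 225 221]]
bar_key_top wrist [([97.9, 210.5], 0.95, array([0.5341, 0.287 ])), ([284.0, 111.4], 0.63, array([0.2525, 0.4699]))]
bar_key_top top [([263.0, 245.8], 0.6, array([0.3062, 0.2463])), ([201.2, 237.7], 0.59, array([0.5232, 0.2875])), ([278.6, 178.5], 0.5, array([0.2469, 0.4755]))]
small_key_top wrist [([84.2, 247.9], 0.58, array([0.552 , 0.2363]))]
small_key_top top [([195.8, 254.4], 0.53, array([0.5444, 0.229 ])), ([268.9, 195.3], 0.51, array([0.2814, 0.4201]))]
round_key_top wrist [([227.8, 321.0], 0.69, array([0.3504, 0.1376])), ([68.5, 286.3], 0.68, array([0.5719, 0.1852])), ([256.7, 167.1], 0.64, array([0.3003, 0.3757]))]
round_key_top top [([264.6, 213.3], 0.59, array([0.2977, 0.3589])), ([189.4, 269.1], 0.48, array([0.5692, 0.1776]))]
pod wrist [([226.6, 285.3], 0.93, array([0.3336, 0.1978])), ([258.9, 156.8], 0.81, array([0.2714, 0.4228])), ([88.2, 258.3], 0.74, array([0.5526, 0.2335]))]
pod top [([271.2, 199.3], 0.74, array([0.2728, 0.4196])), ([257.7, 264.9], 0.73, array([0.3269, 0.187 ])), ([193.8, 253.5], 0.6, array([0.56  , 0.2406]))]
```

View pics/w5.png

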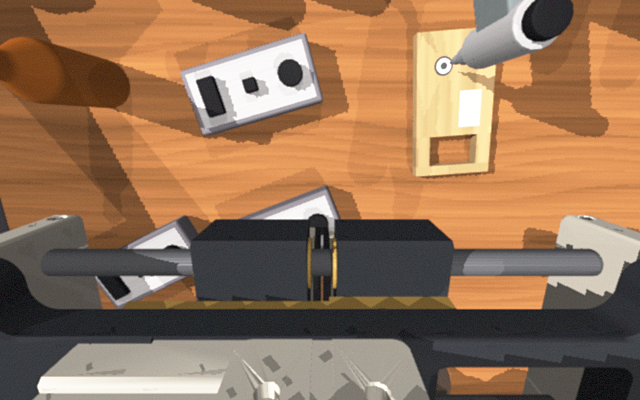

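The board stayed put (ring at the same pixels). The right pod shows its bar key at (211,97), small key at (251,85) and round key at (290,72). I'll move above the bar key.

Call:
send_rows([
  [[0.25,0.3,0,0.1],[0.495,0.6,0,0.192],[0.495,0.75,-0.3,0.192],[0.495,0.75,-0.6,0.192],[0.495,0.75,-0.9,0.192],[0.495,0.75,-1,0.192],[0.495,0.75,-1,0.192]],
])

```text
clock: 12.6
tool_pos: [0.5332, 0.2861, 0.0969]
orientation: [179.9, 0.3, 17.1]
force: [-0.5, -0.4, 0.9]
opening: 0.0006
gripper_force: 0.0
```

Call:
send_rows([
  [[0,0,-0.1,0],[0,0,-0.19,0],[0,0,-0.19,0],[0,0,-0.19,0]],
])

```text
clock: 13.1
tool_pos: [0.5355, 0.288, 0.0635]
orientation: [-179.9, -0.1, 17.2]
force: [-0.9, 0.2, 1.1]
opening: 0.0004
gripper_force: 0.0
```

Run:
```python
from h import *
o=ctrl.get_obs();print(o['clock'],o['tool_pos'],o['orientation'],o['force'])
snap('side','s5.png');snap('wrist','w6.png')
a=cv2.resize(cv2.imread('pics/s5.png')[140:230,250:370],(800,600),interpolation=2)
a[:250,400:]=cv2.resize(cv2.imread('pics/w6.png'),(400,250))
cv2.imwrite('pics/v3.png',a)
```

```text
13.1 [0.53550081 0.28802286 0.06350723] [-1.79947858e+02 -1.42976161e-01  1.71830437e+01] [-0.88465864  0.18230282  1.06816721]
```

View pics/v3.png

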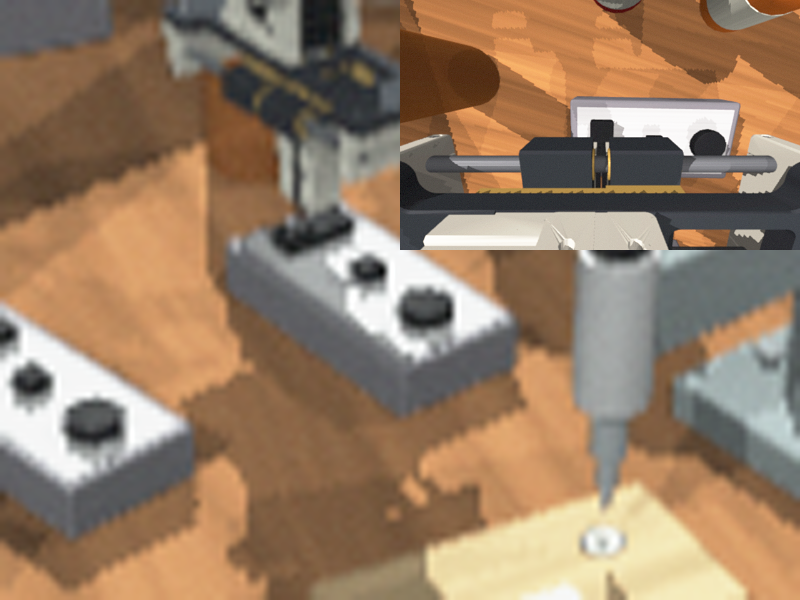

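The shut fingers are right over the bar key (zoom 315,220). I'll press it in small steps.

Call:
send_rows([
  [[0,0,-0.05,0],[0,0,-0.07,0],[0,0,-0.08,0],[0,0,-0.09,0],[0,0,-0.095,0],[0,0,-0.1,0],[0,0,-0.1,0],[0,0,-0.1,0]],
])

```text
clock: 14.2
tool_pos: [0.5345, 0.2873, 0.0432]
orientation: [180.0, -0.0, 17.2]
force: [-5.9, -1.4, 15.3]
opening: 0.0003
gripper_force: 8.1
```

It is fully down (15 N, above the 5 N full-travel force). Next I lift and go to the round key.

Call:
send_rows([
  [[0,0,0.08,0],[0,0,0.2,0],[0,0,0.2,0],[0.08,-0.25,0.2,0],[0.165,-0.535,0.2,0],[0.165,-0.535,0.2,0],[0.165,-0.535,0.2,0],[0.165,-0.535,0.1,0],[0.165,-0.535,0.1,0]],
])

```text
clock: 15.32
tool_pos: [0.5662, 0.1807, 0.0602]
orientation: [180.0, 0.2, 17.2]
force: [-0.4, -0.1, -0.3]
opening: 0.0004
gripper_force: 0.0
```

Run:
```python
from h import *
o=ctrl.get_obs();print(o['clock'],o['tool_pos'],o['orientation'],o['force'])
snap('side','s6.png');snap('wrist','w7.png')
a=cv2.resize(cv2.imread('pics/s6.png')[140:230,250:370],(800,600),interpolation=2)
a[:250,400:]=cv2.resize(cv2.imread('pics/w7.png'),(400,250))
cv2.imwrite('pics/v4.png',a)
```

```text
15.325 [0.56624264 0.18073261 0.06017985] [1.79962885e+02 1.64233903e-01 1.72329385e+01] [-0.44249745 -0.12820594 -0.27479699]
```

View pics/v4.png

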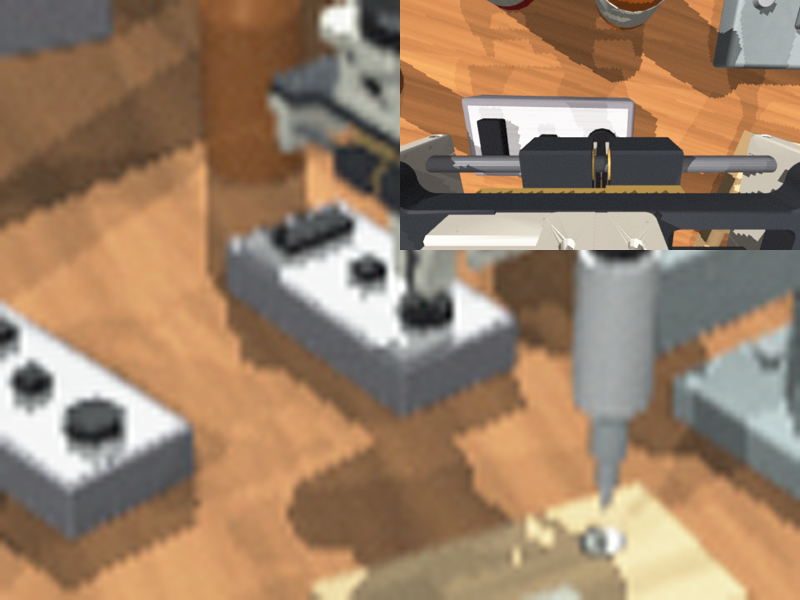

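The fingers are over the round key (zoom 425,300), the bar key is up and the board has not moved. I'll press.

Call:
send_rows([
  [[0,0,-0.04,0],[0,0,-0.06,0],[0,0,-0.07,0],[0,0,-0.08,0],[0,0,-0.09,0],[0,0,-0.1,0],[0,0,-0.1,0],[0,0,-0.1,0]],
])

```text
clock: 16.42
tool_pos: [0.5675, 0.1803, 0.0432]
orientation: [180.0, -0.0, 17.2]
force: [-7.6, 0.8, 15.9]
opening: 0.0006
gripper_force: 7.9
```

Fully down. I'll lift clear.

Call:
send_rows([
  [[0,0,0.1,0],[0,0,0.3,0],[0,0,0.6,0],[0,0,0.9,0],[0,0,1,0],[0,0,1,0],[0,0,1,0],[0,0,1,0]],
])

```text
clock: 17.42
tool_pos: [0.5669, 0.1799, 0.2399]
orientation: [180.0, 0.1, 17.2]
force: [0.0, -0.1, -0.1]
opening: 0.0003
gripper_force: 0.0
```

Run:
```python
from h import *
snap('side','s7.png');print(cv2.cvtColor(cv2.imread('pics/s7.png'),cv2.COLOR_BGR2GRAY)[217:225,334:347]);print(ctrl.get_obs()['tool_pos'])
```

```text
[[226 225 224 224 223 222 217 224 225 217 214 212 219]
 [223 224 224 225 215 214 224 219 222 215 222 221 221]
 [223 225 225 215 207 225 235 240 224 208 221 221 223]
 [224 224 217 184 242 224 222 242 243 188 221 224 225]
 [223 222 216 163 246 218 180 238 245 180 224 228 227]
 [222 222 220 158 222 228 203 242 219 203 227 229 229]
 [220 218 217 206 194 205 213 208 214 229 231 229 230]
 [216 217 220 224 227 227 230 229 230 230 228 227 225]]
[0.56708027 0.17998909 0.24013816]
```

The board is unmoved, and the arm is clear.

```bash
python3 -c "
from plant import ctrl
print(ctrl.close_job())"
```

```text
the job is handed in; nothing more can be done
None
```

I handed the job in at about 17.5 s; no verdict came back: the dot measured about 1 mm from the needle axis, the bar key then the round key were pushed to the stop (about 15 N each) and let up, and the board had not moved in the last picture.

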